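# Press the missing clamp knob onto the vise that holds the key

### The arm

A 6-joint arm with a two-finger parallel gripper is mounted at the origin on the work surface. World frame = base frame: x ahead of the robot, y to its left, z up, the work surface at z = 0. Lengths are in m, angles in rad, forces in N, time in s.
With the tool pointing down it reaches from about 0.35 to 0.875 m from the base axis. Payload 4.2 kg.
Tool frame: the origin (TCP) lies between the finger pads; the fingertips stand ctrl.tcp_to_tips ahead of it and the grasp point (between the pads) is the TCP (ctrl.tcp_to_tips is the distance from the TCP to the fingertips, in m); z points along the fingers, y is the line along which they close (so a half turn about z gives the same grasp; the last joint's range is limited). The gripper opens to 85 mm and grips with 20 to 120 N. Pads are 22 mm wide; open, the fingers measure 114 mm over their backs; the gripper's body (76 mm by 85 mm) begins 54 mm behind the grasp point. The pads swing forward as they close: fully open they stand 13 mm farther back than shut.
Start: joints at [1.549, 0.385, 0.008, 0, -1.194, -0.259], TCP at [0.173, 0.601, 0.225] pointing down, gripper open.
Joint ranges: [-3.14, 3.14], [-1.21, 2.06], [-1.07, 1.41], [-3.16, 2.05], [-2.99, -0.16], [-3.1, 3.1]. Speed limits (rad/s): [2.79, 2.79, 3.14, 3.14, 3.14, 3.14].

### API

Orientations are given as a unit quaternion [w, x, y, z].
In Python, from rig import ctrl gives the robot as it stands.
- The arm moves only by the shell command python3 -m pendant 'ROWS' [FORCE]. ROWS is JSON, a list of rows, each a list of 5 numbers: the shift along the tool's x, y, z in m, then the turn about the tool's z in rad, then the finger opening in m, from 0 to 0.0854. A call has exactly 10 rows; each row shifts and turns the commanded pose from where the row before left it, along the tool's axes as they then stand; what a row does not reach is not made up. A row lasts 1/12 s, in which the tool goes at most 41.7 mm and 7.16 degrees, less where a joint would pass 70% of its speed; a pose out of reach is approached as far as the arm can. A call is refused whole if a number of a shift passes 0.0417 or a number of a turn 0.125, either way. A call with a gripper value outside its range is refused whole. The fingers move at their own pace and stop on an object; FORCE is the grip in N (left out, the last holds). Time passes only in rows, so rows that do not move let the fingers close, or fill a call up. It gives the time, the measured TCP pose, the force, the opening and the grip force at its end, in the units of the state.
- ctrl.state(): the state, without advancing time (a new reading comes with each control period).
- ctrl.read_camera(name): name is "side" or "top" or "wrist"; returns the picture (480x640x3 uint8, red, green, blue); there is no depth.
- ctrl.get_calibration(name): a dict with "fx", "fy", "cx", "cy" (pixels), "R" (3x3) and "t" (3): a world point X has camera coordinates R X + t. Camera axes: x right, y down, z forward; pixel columns grow to the right and rows downward; lengths in m; the calibration is good to about 2 mm. The wrist camera is an equidistant fisheye: a pixel r from the principal point sees the ray r / f radians off the axis. A picture is of the moment at which its call begins: read the wrist's pose just before it. get_calibration takes no time and is no camera call; for the wrist camera it gives the pose at the moment of the call.
- ctrl.close_job(): hands the job in; it is judged then, once.
The state is a dict: "clock": time; "joint_pos": joint angles; "qd": joint speeds; "joint_efforts": joint torques, N m; "tool_pos": TCP position; "ee_rot": TCP orientation; "ft_force": force on the tool from outside, world axes, zero at the start; "torque": the same for the moment, N m; "gripper_width": finger opening in m; "grasp_force": force on a finger pad.
Only numpy, scipy, OpenCV 4.12 (cv2) and the standard library are available. Lean on these libraries where they do the work, as an engineer would, in place of code of your own. Each camera call takes 0.05 s, during which the arm holds its last target. There are 200 camera calls.

### The job

One of the two key vises holds a key blank, the other a plain straight gauge bar. Pick up the loose pointer knob, turn it so that the flat in its bore (on the side of its nose) matches the flat of the bare D-shaft on the vise that holds the key, push it fully home on that shaft, and press it on down against the spring as far as the clamp goes, to grip the key. Finish while holding: keep gripping the knob and keep it pressed down, and leave the other vise's clamp and the padlock, brush and screwdriver alone.

Things in the scene. Friction and masses are not known exactly. Their poses are not given: they have to be found in the camera images.
- knob_center (a point): Centre (half-way up, on the bore's axis) of the loose black pointer knob, upright on the bench, 40 to 85 g, 40 mm tall. From above a teardrop: parallel flat sides at y = -14 and +14 mm (28 mm apart, from x = -8 to +14 mm, full height), round back to x = -22 mm, taper to a blunt 10 mm nose at x = +30 mm, where a white line on top points. x to the nose, z up.
- knob_mouth (a point): Mouth of the knob's D-shaped bore, on its axis, in its flat underside 20 mm below its centre; axes as the centre's. The bore is 20 mm deep, 17.6 mm in diameter, with its flat on the nose (+x) side, 5.3 mm from the axis; the mouth has a 1.8 mm chamfer.
- seat_a (a point): Foot of vise A's D-shaft, on its axis, on the 32 mm shoulder where the knob sits; 66 mm above the bench with the clamp up, moves with it. The shaft rises 18 mm: 16 mm in diameter, dark flat on its +x side 4.5 mm from the axis (black mark on the shoulder below it), 1.8 mm tip chamfer, very stiff to turn (0.6 N m). Knob home: centre 20 mm above this point, x (nose) along this x.
- seat_b (a point): The same point of vise B (identical; its shaft's flat points its own way along +x of this point).
- clamp_a (a joint): How far the spring-loaded clamp of vise A (shaft, shoulder and jaw arm, all one) is pushed down: 0 up, 0.008 m at its lower stop. The spring needs about 5 N to start and 13 N at the stop.
- clamp_b (a joint): The same for vise B.
- vise_a: Vise A, always at the robot's left (+y): fixed grey block 150 x 90 x 28 mm; origin at bench height under the middle of its steel key bed (top 40 mm high). The D-shaft stands 70 mm from there along -x of the vise. A 22 mm wide jaw arm, top 61 mm high with the clamp up, runs from 12 mm on the robot's side of the shaft's axis to over the bed.
- vise_b: Vise B, to the robot's right (-y), identical.
- key_mid (a point): The key blank (bare metal, 72 mm long lying along y, 9 mm wide blade, round 28 mm bow with a hole at its +y end), lying fixed on the bed of one of the vises: this point is within a few mm of that vise's origin seen from above. It shows which vise is to get the knob.
- bar_mid (a point): The gauge bar (bare metal, plain straight rectangle 12 x 90 mm), lying fixed on the bed of the other vise.
- padlock: Bystander: a brass padlock lying flat between the vises, about 44 x 50 x 20 mm body with a steel shackle. Origin at its underside.
- brush: Bystander: a brush lying on the bench to the right of vise B.
- driver: Bystander: a screwdriver lying on the bench to the left of vise A.
Not all that is in view belongs to the job. What is shaped like the part that bears knob_center but blue is not meant. What is shaped like the vise_b but blue is not meant.

How it is judged:
On the way, in this order (a step that is already met when the one before it is completed fails the run):
1. the knob is picked up from the bench (height (world z) of knob_center above 0.045 m and contact force between the fingers and knob above 1 N), for 0.2 s.
2. the knob is home on the D-shaft of the vise that holds the key (((horizontal distance between key_mid and vise_a below 0.03 m and horizontal distance between knob_center and seat_a below 0.004 m and z of knob_center in the frame of seat_a below 0.023 m and angle between the x axis of knob_center and the x axis of seat_a, either way round below 0.2 rad) or (horizontal distance between key_mid and vise_b below 0.03 m and horizontal distance between knob_center and seat_b below 0.004 m and z of knob_center in the frame of seat_b below 0.023 m and angle between the x axis of knob_center and the x axis of seat_b, either way round below 0.2 rad))), for 0.2 s.
At the end, for the whole second after the job is handed in: The knob is home on the D-shaft of the vise that holds the key (within 3 mm of its shoulder, 4 mm of its axis and 0.2 rad of its flat), that vise's clamp is held down by more than 5.5 mm of its 8 mm, and the fingers still hold the knob (over 1 N), all through the last second (((horizontal distance between key_mid and vise_a below 0.03 m and horizontal distance between knob_center and seat_a below 0.004 m and z of knob_center in the frame of seat_a below 0.023 m and angle between the x axis of knob_center and the x axis of seat_a, either way round below 0.2 rad and value of joint clamp_a above 0.0055 m) or (horizontal distance between key_mid and vise_b below 0.03 m and horizontal distance between knob_center and seat_b below 0.004 m and z of knob_center in the frame of seat_b below 0.023 m and angle between the x axis of knob_center and the x axis of seat_b, either way round below 0.2 rad and value of joint clamp_b above 0.0055 m)) and contact force between the fingers and knob above 1 N); the arm keeps its last pose, push and grip.
It fails at once if the clamp of the vise that holds the gauge bar is pressed (over 3 mm) ((horizontal distance between bar_mid and vise_a below 0.03 m and value of joint clamp_a above 0.003 m) or (horizontal distance between bar_mid and vise_b below 0.03 m and value of joint clamp_b above 0.003 m)).
It fails at once if the padlock is moved more than 30 mm (distance of padlock from where it was at the start of the episode above 0.03 m).
It fails at once if the brush is moved more than 30 mm (distance of brush from where it was at the start of the episode above 0.03 m).
It fails at once if the driver is moved more than 30 mm (distance of driver from where it was at the start of the episode above 0.03 m).
It also fails if it takes over 40 s, if anything falls off the work surface, if the arm or the gripper's body presses on something with over 40 N, if the wrist force passes 120 N, or if a joint passes its speed limit or range.

## Working session

There is one attempt and no reset: what is moved stays moved. The work goes in short steps, Python scripts to look and compute and a shell command to move; the robot and the scene stay as the last step left them, time stands still between calls to the robot, and variables do not carry over. Pictures are saved under pics/ and viewed, at most 10 in all, crops included, and the job is handed in when it is done.

```bash
mkdir -p pics; ls; python3 - <<'E'
from rig import ctrl
import cv2,json
for n in("top","side"):
    c=ctrl.get_calibration(n); print(n,{k:(v.tolist() if hasattr(v,'tolist') else v) for k,v in c.items()})
    cv2.imwrite(f"pics/{n}0.png",ctrl.read_camera(n)[:,:,::-1])
print(ctrl.state(),ctrl.tcp_to_tips)
E
```

```text
pics
top {'fx': 569.997806844019, 'fy': 569.997806844019, 'cx': 329.8729571455712, 'cy': 240.40481132421286, 'R': [[0.01647726063265158, -0.9997274164439066, -0.016540637606686615], [-0.9980205631868718, -0.015440478767271101, -0.06096348966058918], [0.06069147665202243, 0.01751240776790878, -0.9980029359856452]], 't': [0.011938203632668199, 0.5579173952924613, 1.3296439573859256]}
side {'fx': 594.5428538597786, 'fy': 594.5428538597786, 'cx': 320.02309503790775, 'cy': 241.10257915333966, 'R': [[0.8554944343417026, -0.5176622557139566, 0.012452382081708638], [-0.38534553043964787, -0.6525216536942492, -0.6524755272271207], [0.34588740217093367, 0.5533907123084566, -0.7577074795395531]], 't': [-0.49315011979452794, 0.26667395923768933, 1.0338655869180744]}
{'clock': 0.1, 'joint_pos': array([ 1.54857729e+00,  3.85527236e-01,  6.74770935e-03, -4.33142459e-04,
       -1.19401092e+00, -2.58625768e-01]), 'qd': array([ 0.00095037, -0.00234044,  0.00328973,  0.00107131, -0.00058757,
        0.00016526]), 'joint_efforts': array([-7.46038972e-05, -3.93318522e+01,  1.88930511e+01,  4.19785470e+00,
       -2.54873463e-03,  2.74258397e-06]), 'tool_pos': array([0.17305082, 0.60000315, 0.22439676]), 'ee_rot': array([ 1.01384086e-03,  9.90145268e-01, -1.40040399e-01, -8.23135293e-05]), 'ft_force': array([ 0.76551441,  0.7427858 , -0.08046345]), 'torque': array([ 0.08017695,  0.05935268, -0.00691341]), 'grasp_force': 0.0, 'gripper_width': 0.08538395694558604} 0.019
```

View pics/top0.png

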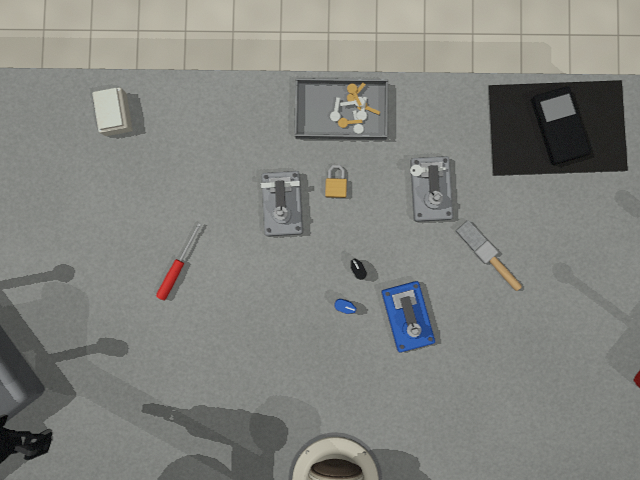

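View pics/side0.png

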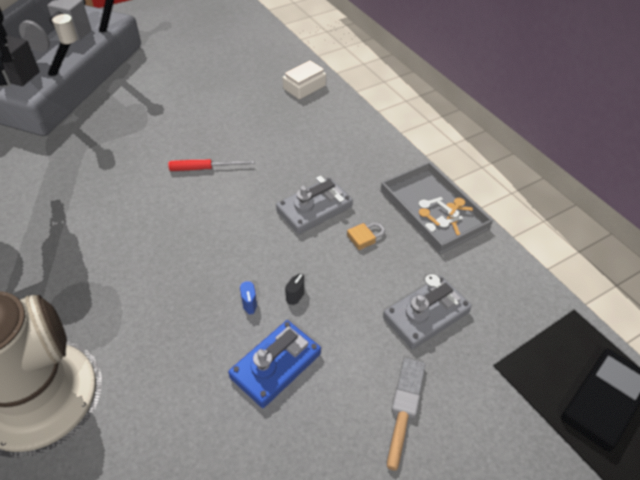

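Top view: the black knob is at (358,268) and the blue look-alike at (345,306). The grey vises are A at (282,203) and B at (432,188), and the blue decoy vise is at (409,316). B shows a round bow with a hole at (417,171), so B looks like the key vise; A shows a straight bar at (280,184). The black knob is the one meant. I'll confirm this with one enlarged crop.

```bash
cat > h.py <<'E'
import numpy as np,cv2
from rig import ctrl
def w(n,u,v,z,c=None):
    c=c or ctrl.get_calibration(n); R=np.array(c["R"]);t=np.array(c["t"])
    x=np.array([(u-c["cx"])/c["fx"],(v-c["cy"])/c["fy"]])
    if n=="wrist":
        r=np.hypot(*x); d=np.array([*(x/r*np.sin(r)),np.cos(r)]) if r>0 else np.array([0,0,1.])
    else: d=np.array([*x,1.])
    o=-R.T@t; d=R.T@d
    return o+d*(z-o[2])/d[2]
def px(n,X,c=None):
    c=c or ctrl.get_calibration(n); p=np.array(c["R"])@X+np.array(c["t"])
    if n=="wrist":
        h=np.hypot(p[0],p[1]);r=np.arctan2(h,p[2]);q=p[:2]/h*r
    else: q=p[:2]/p[2]
    return q*[c["fx"],c["fy"]]+[c["cx"],c["cy"]]
E
python3 - <<'E'
from h import *
im=cv2.imread("pics/top0.png")
f=lambda x,y:cv2.resize(im[y:y+60,x:x+66],None,fx=6,fy=6,interpolation=cv2.INTER_CUBIC)[:, :396]
a=np.hstack([f(250,170),f(400,155)]);k=cv2.resize(im[245:285,325:391],None,fx=6,fy=6,interpolation=cv2.INTER_CUBIC)
b=np.zeros((240,396,3),np.uint8); cv2.imwrite("pics/c1.png",np.vstack([a,np.hstack([k,b])]))
g=im[245:290,340:380].max(2)<60; ys,xs=np.nonzero(g); print("dark",xs.mean()+340,ys.mean()+245,len(xs))
for n,u,v,z in[("knob",358,268,.04),("seatB",433,198,.08),("seatA",281,213,.08),("bow",417,171,.04)]: print(n,w("top",u,v,z).round(4))
E
```

```text
dark 358.340206185567 269.53092783505156 194
knob [ 0.4933 -0.0457  0.04  ]
seatB [ 0.6532 -0.2113  0.08  ]
seatA [0.6142 0.1313 0.08  ]
bow [ 0.7217 -0.1802  0.04  ]
```

View pics/c1.png

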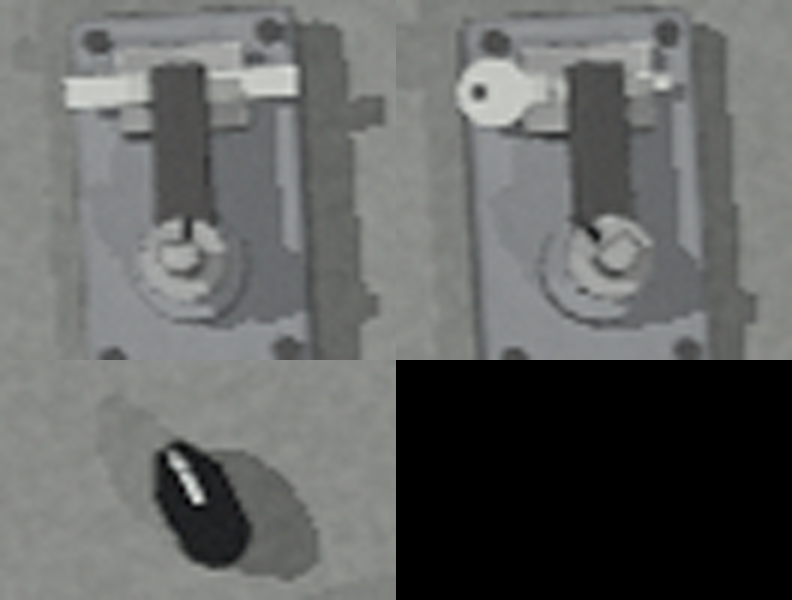

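Crop confirms it: vise B (right panel) holds the key, with a round bow and hole at crop (485,92), while A holds a plain bar. The black knob has a white line from (205,500) to (172,450), so its nose yaw is about +33°. B's black mark at crop (594,232) lies up and left of its shaft, so its flat yaw is about +35°. Next I move over the knob.

```bash
R='[0.0242,0.0268,0,0,0.085]'; python3 -m pendant '[[0.0242,0.0268,0,0,0.085],[0.0242,0.0268,0,0,0.085],[0.0242,0.0268,0,0,0.085],[0.0242,0.0268,0,0,0.085],[0.0242,0.0268,0,0,0.085],[0.0242,0.0268,0,0,0.085],[0.0242,0.0268,0,0,0.085],[0.0242,0.0268,0,0,0.085],[0.0242,0.0268,0,0,0.085],[0.0242,0.0268,0,0,0.085]]' && python3 -m pendant '[[0.0242,0.0268,0,0,0.085],[0.0242,0.0268,0,0,0.085],[0.0242,0.0268,0,0,0.085],[0.0242,0.0268,0,0,0.085],[0.0242,0.0268,0,0,0.085],[0.0242,0.0268,0,0,0.085],[0.0242,0.0268,0,0,0.085],[0.0242,0.0268,0,0,0.085],[0.0242,0.0268,0,0,0.085],[0.0242,0.0268,0,0,0.085]]' && python3 -m pendant '[[0,0,0,0.12,0.085],[0,0,0,0.12,0.085],[0,0,0,0.12,0.085],[0,0,0,0.12,0.085],[0,0,0,0.12,0.085],[0,0,0,0.12,0.085],[0,0,0,0.12,0.085],[0,0,0,0.12,0.085],[0,0,0,0.12,0.085],[0,0,0,0.12,0.085]]' && python3 -m pendant '[[0,0,0,0.12,0.085],[0,0,0,0.12,0.085],[0,0,0,0.12,0.085],[0,0,0,0.12,0.085],[0,0,0,0.12,0.085],[0,0,0,0.12,0.085],[0,0,0,0.12,0.085],[0,0,0,0.12,0.085],[0,0,0,0.12,0.085],[0,0,0,0,0.085]]' && python3 - <<'E'
from h import *
c=ctrl.get_calibration("wrist");im=ctrl.read_camera("wrist")
np.save("w1.npy",[c],allow_pickle=True)
cv2.imwrite("pics/w1.png",im[:,:,::-1]); s=ctrl.state();print(s["tool_pos"],s["ee_rot"],s["joint_pos"],{k:c[k] for k in("fx","cx","cy")})
for X in([.493,-.046,.04],[.653,-.211,.08]):print(px("wrist",np.array(X),c))
print(-np.array(c["R"]).T@c["t"])
E
```

```text
clock: 0.93
tool_pos: [0.3315, 0.274, 0.2252]
ee_rot: [0.0, 0.99, -0.14, -0.0]
ft_force: [0.9, 0.6, 0.2]
gripper_width: 0.0853
grasp_force: 0.0
clock: 1.77
tool_pos: [0.4898, -0.0505, 0.2252]
ee_rot: [-0.0, 0.99, -0.14, -0.0]
ft_force: [1.1, -0.5, 0.4]
gripper_width: 0.0848
grasp_force: 0.0
clock: 2.6
tool_pos: [0.4893, -0.0486, 0.225]
ee_rot: [0.0, 0.736, -0.677, -0.0]
ft_force: [0.5, 0.1, 0.1]
gripper_width: 0.0849
grasp_force: 0.0
clock: 3.43
tool_pos: [0.4893, -0.0486, 0.225]
ee_rot: [-0.0, -0.285, 0.958, 0.0]
ft_force: [-0.5, -0.6, 0.5]
gripper_width: 0.0848
grasp_force: 0.0
[ 0.48938812 -0.04865437  0.22508122] [-3.80058202e-04 -2.87442387e-01  9.57797848e-01  1.09571006e-04] [ 2.31729663e-01  1.57652763e-01 -3.09047792e-01 -1.93979812e-04
 -1.10486764e+00 -1.21932781e+00] {'fx': 371.64829954431775, 'cx': 318.73128893856517, 'cy': 234.14954490136094}
[319.30320447 207.69016062]
[ 91.21361199 264.56780265]
[ 0.42032482 -0.09460546  0.37321935]
```

View pics/w1.png

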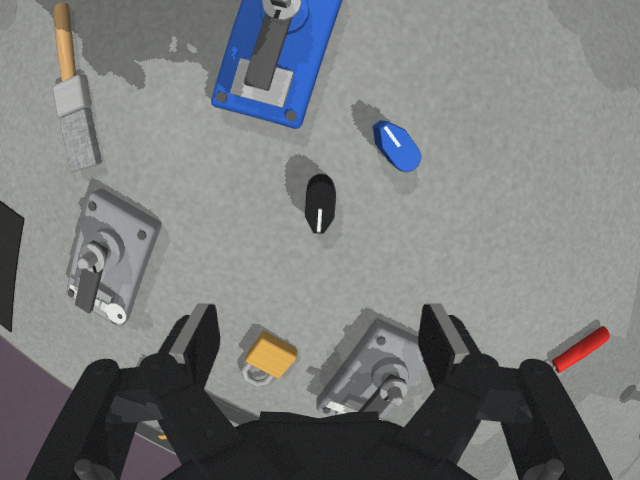

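Wrist view: the black knob spans (320,175) to (320,233) with its line pointing down, which suits the tool yaw. Vise B is at (105,255) with its shaft at (88,262) and the key bow at (116,313). I'll fit the knob's outline with a model.

```bash
cat >> h.py <<'E'
from scipy.optimize import minimize
a=np.linspace(np.pi/2,3*np.pi/2,15)
P=np.array([[30,5],[14,14],[-8,14],*np.c_[-8+14*np.cos(a),14*np.sin(a)],[-8,-14],[14,-14],[30,-5]])/1e3
def knobfit(mask,c,p0,z0=0,n="wrist",pr=1):
    S=4
    def rend(p):
        ca,sa=np.cos(p[2]),np.sin(p[2]); xy=P@np.array([[ca,sa],[-sa,ca]])+p[:2]
        pts=np.array([px(n,np.array([*q,z]),c) for q in xy for z in(z0,z0+.04)])
        m=np.zeros((480*S,640*S),np.uint8); cv2.fillConvexPoly(m,cv2.convexHull(((pts+.5)*S).astype(np.int32)),255)
        return cv2.resize(m,(640,480),interpolation=cv2.INTER_AREA)/255.
    f=lambda q:np.abs(rend(q*[.01,.01,.2])-mask).sum()
    r=minimize(f,np.array(p0)/[.01,.01,.2],method="Nelder-Mead",options=dict(initial_simplex=np.array(p0)/[.01,.01,.2]+np.array([[0,0,0],[.5,0,0],[0,.5,0],[0,0,.5]])))
    return r.x*[.01,.01,.2],r.fun,mask.sum()
def tool():
    s=ctrl.state();q=s["ee_rot"];from scipy.spatial.transform import Rotation as Ro
    return s["tool_pos"],Ro.from_quat(np.r_[q[1:],q[0]]).as_matrix()
E
python3 - <<'E'
from h import *
c=np.load("w1.npy",allow_pickle=True)[0]; im=cv2.imread("pics/w1.png")
def mask(im,x0,x1,y0,y1):
    g=((im.max(2)<65)).astype(np.uint8); m=np.zeros_like(g);m[y0:y1,x0:x1]=g[y0:y1,x0:x1]
    ct,_=cv2.findContours(m,0,2); h=cv2.convexHull(max(ct,key=cv2.contourArea)); o=np.zeros_like(g);cv2.fillConvexPoly(o,h,1);return o.astype(float)
m=mask(im,295,345,165,245); p,f,n=knobfit(m,c,[.49,-.046,.58]);print("wrist",p,np.degrees(p[2]),f,n)
it=cv2.imread("pics/top0.png"); m=mask(it,340,380,245,290); q,f,n=knobfit(m,ctrl.get_calibration("top"),[.49,-.046,.58],n="top");print("top",q,f,n)
t,R=tool(); print(R.T@(np.array([p[0],p[1],.026])-t), "toolx yaw",np.degrees(np.arctan2(R[1,0],R[0,0])))
# vise B enlarged
cv2.imwrite("pics/vb.png",cv2.resize(im[180:330,50:180],None,fx=4.5,fy=4,interpolation=cv2.INTER_CUBIC))
E
```

```text
wrist [ 0.48877329 -0.04803739  0.51366777] 29.4309950085999 79.30588235294118 1506.0
top [ 0.48923718 -0.04779438  0.49878451] 15.525490196078433 236.0
[4.11074564e-05 7.68287052e-04 1.99081639e-01] toolx yaw -146.59019468247755
```

```bash
python3 -m pendant '[[-0.003,0.001,0.02,0.07,0.085],[0,0,0.02,0,0.085],[0,0,0.02,0,0.085],[0,0,0.02,0,0.085],[0,0,0.02,0,0.085],[0,0,0.02,0,0.085],[0,0,0.02,0,0.085],[0,0,0.02,0,0.085],[0,0,0.02,0,0.085],[0,0,0.019,0,0.085]]' 80 && python3 -m pendant '[[0,0,0,0,0.085],[0,0,0,0,0.01],[0,0,0,0,0.01],[0,0,0,0,0.01],[0,0,0,0,0.01],[0,0,0,0,0.01],[0,0,0,0,0.01],[0,0,0,0,0.01],[0,0,0,0,0.01],[0,0,0,0,0.01]]' 80
```

```text
clock: 4.32
tool_pos: [0.4915, -0.0462, 0.0253]
ee_rot: [-0.0, -0.254, 0.967, 0.0]
ft_force: [-0.1, -0.5, -0.5]
gripper_width: 0.0849
grasp_force: 0.0
clock: 5.15
tool_pos: [0.4924, -0.046, 0.0279]
ee_rot: [0.001, -0.253, 0.967, -0.0]
ft_force: [-1.4, 0.3, 5.9]
gripper_width: 0.0247
grasp_force: 78.3
```

```bash
python3 -m pendant '[[0,0,-0.01,0,0.01],[0,0,-0.015,0,0.01],[0,0,-0.015,0,0.01],[0,0,-0.015,0,0.01],[0,0,-0.015,0,0.01],[0,0,-0.015,0,0.01],[0,0,-0.015,0,0.01],[0,0,-0.02,0,0.01],[0,0,0,0,0.01],[0,0,0,0,0.01]]' 80 && python3 - <<'E'
from h import *
c=ctrl.get_calibration("wrist");np.save("w2.npy",[c],allow_pickle=True);t,R=tool()
im=ctrl.read_camera("wrist")[:,:,::-1]
cv2.imwrite("pics/w2.png",im); print(t,R.round(3).tolist())
print(px("wrist",t,c),px("wrist",np.array([.653,-.211,.084]),c))
E
```

```text
clock: 5.98
tool_pos: [0.4921, -0.0459, 0.1476]
ee_rot: [0.002, -0.253, 0.968, 0.0]
ft_force: [0.0, 0.6, -0.6]
gripper_width: 0.0247
grasp_force: 79.0
[ 0.49208938 -0.04594714  0.14757552] [[-0.872, -0.489, 0.003], [-0.489, 0.872, 0.001], [-0.003, -0.001, -1.0]]
[320.03830928 301.87553942] [ 50.12213819 314.90588329]
```

View pics/w2.png

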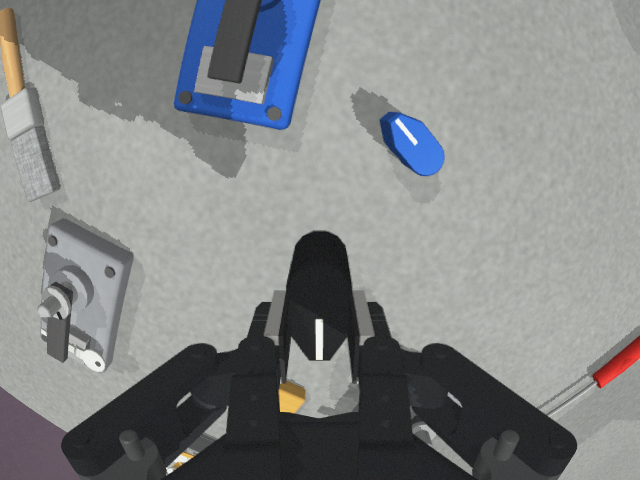

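The knob is held straight: its line is at column 319.5, its back end at row 231 and its nose at row 360, centred between the pads. Next I move above vise B, keeping the shaft in view.

```bash
python3 -m pendant '[[-0.006,-0.0222,-0.0077,0,0.01],[-0.006,-0.0222,-0.0077,0,0.01],[-0.006,-0.0222,-0.0077,0,0.01],[-0.006,-0.0222,-0.0077,0,0.01],[-0.006,-0.0222,-0.0077,0,0.01],[-0.006,-0.0222,-0.0077,0,0.01],[-0.006,-0.0222,-0.0077,0,0.01],[-0.006,-0.0222,-0.0077,0,0.01],[-0.006,-0.0222,-0.0077,0,0.01],[-0.006,-0.0222,-0.0077,0,0.01]]' 80 && python3 -m pendant '[[0,0,0,0,0.01],[0,0,0,0,0.01],[0,0,0,0,0.01],[0,0,0,0,0.01],[0,0,0,0,0.01],[0,0,0,0,0.01],[0,0,0,0,0.01],[0,0,0,0,0.01],[0,0,0,0,0.01],[0,0,0,0,0.01]]' 80 && python3 - <<'E'
from h import *
c=ctrl.get_calibration("wrist");np.save("w3.npy",[c],allow_pickle=True);t,R=tool()
im=ctrl.read_camera("wrist")[:,:,::-1]
cv2.imwrite("pics/w3.png",im); np.savez("t3.npz",t=t,R=R);print(t,R.round(4).tolist(),ctrl.state()["joint_pos"])
u,v=px("wrist",np.array([.653,-.211,.084]),c).astype(int);print(u,v)
g=lambda x:cv2.resize((255*(x/255.)**.5).astype(np.uint8),None,fx=4,fy=4,interpolation=cv2.INTER_CUBIC)
x0,y0=u-50,v-70;print(x0,y0);A=g(im[y0:y0+140,x0:x0+100]);B=g(im[225:365,270:370]);cv2.imwrite("pics/c3.png",np.hstack([A,B]))
E
```

```text
clock: 6.87
tool_pos: [0.6525, -0.2111, 0.2215]
ee_rot: [-0.002, -0.253, 0.968, 0.001]
ft_force: [-0.5, -0.7, -1.1]
gripper_width: 0.0248
grasp_force: 79.0
clock: 7.7
tool_pos: [0.6525, -0.2103, 0.2235]
ee_rot: [0.0, -0.253, 0.968, -0.0]
ft_force: [-0.2, 0.1, -0.8]
gripper_width: 0.0244
grasp_force: 79.1
[ 0.65247308 -0.21034904  0.22352551] [[-0.8723, -0.489, 0.0001], [-0.489, 0.8723, 0.0], [-0.0001, -0.0001, -1.0]] [-7.67170697e-02  4.90254938e-01  1.72346097e-01 -9.67644483e-06
 -1.25276709e+00 -9.83195715e-01]
318 216
268 146
```

View pics/c3.png

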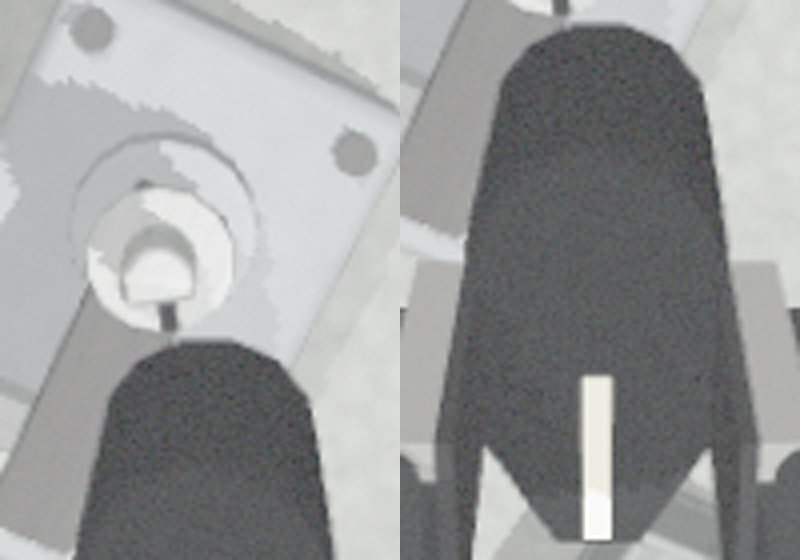

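Left crop (4x, origin 268,146): B's shoulder disc is centred near crop (161,259), the shaft flat is at the bottom edge of the tip (125–193, ~300), and the black mark is at (168,318). Right crop (origin 270,225): the knob's top corners are at (558,540), (643,540), (485,450) and (710,450), with its back at row 22. I'll solve both from these points.

```bash
python3 - <<'E'
from h import *
from scipy.optimize import least_squares as ls
c=np.load("w3.npy",allow_pickle=True)[0];d=np.load("t3.npz");t,R=d["t"],d["R"]
A=lambda u,v:(268+(u+.5)/4-.5,146+(v+.5)/4-.5); B=lambda u,v:(270+(u-400+.5)/4-.5,225+(v+.5)/4-.5)
rim=np.array([w("wrist",*A(*p),.066,c)[:2] for p in[(88,262),(235,258),(161,188),(158,331),(112,205),(212,207)]])
r=ls(lambda p:np.hypot(*(rim-p[:2]).T)-p[2],[.65,-.21,.016]);print("seat",r.x,r.fun*1e3)
s=r.x[:2]
s2=ls(lambda p:np.hypot(*(rim-p).T)-.016,s).x;print("fixed r",s2)
m=[w("wrist",*A(*p),.066,c)[:2] for p in[(168,330),(166,303)]]
print("mark yaw",[np.degrees(np.arctan2(*(q-s)[::-1])) for q in m], "markdir",np.degrees(np.arctan2(*(m[0]-m[1])[::-1])))
e=[w("wrist",*A(*p),.0825,c)[:2] for p in[(125,305),(193,297)]]
f=e[1]-e[0];print("flat normal",np.degrees(np.arctan2(f[0],-f[1])),np.degrees(np.arctan2(-f[0],f[1])),np.linalg.norm(f), "mid",(sum(e)/2-s)*1e3)
K=[(30,5,20),(30,-5,20),(14,14,20),(14,-14,20),(-22,0,-20)]
uv=np.array([B(558,540),B(643,540),B(485,450),B(710,450),B(600,22)])
yt=np.arctan2(R[1,0],R[0,0])+np.pi
def res(p,full=1):
    ca,sa=np.cos(p[3]),np.sin(p[3]);o=[]
    for (x,y,z),q in zip(K,uv):
        X=np.array([p[0]+(ca*x-sa*y)/1e3,p[1]+(sa*x+ca*y)/1e3,p[2]+z/1e3]);o.append(px("wrist",X,c)-q)
    o=np.array(o);o[4,0]=0
    return o.ravel()
# corner y-sign may be mirrored: try both
for flip in(0,1):
    if flip: uv=uv[[1,0,3,2,4]]
    k=ls(res,[*t[:2],.215,yt]);print("knob c",k.x,np.degrees(k.x[3]),"tool",(R.T@(k.x[:3]-t)*1e3).round(2),"cost",k.cost,k.fun.round(1))
print("tool yaw+180",np.degrees(yt))
E
```

```text
seat [ 0.65726124 -0.21873636  0.01579327] [-0.12623806 -0.09207392 -0.04542136  0.08731964  0.11236508  0.06404863]
fixed r [ 0.6573469  -0.21868206]
mark yaw [np.float64(34.0171155310779), np.float64(34.78211276001959)] markdir 32.81745754468374
flat normal -143.8496760779424 36.1503239220576 0.013944636546346074 mid [3.61898933 1.94393754]
knob c [ 0.69069081 -0.18985727  0.14281979  0.53840533] 30.84835333630891 tool [-43.35  -0.81  80.71] cost 3261.713399969021 [ 17.8  -9.  -17.9  -8.6  49.   -5.8 -49.   -4.8   0.   29.5]
knob c [ 0.65320801 -0.21055902  0.20869659  0.52005004] 29.796672652390765 tool [-0.54 -0.54 14.83] cost 19.49260568262167 [-0.5  1.7  0.   1.9  2.5 -3.1 -2.  -2.5  0.   2.5]
tool yaw+180 29.274362584764322
```

```bash
python3 - <<'E'
from h import *
from scipy.optimize import least_squares as ls
c=np.load("w3.npy",allow_pickle=True)[0];d=np.load("t3.npz");t,R=d["t"],d["R"]
B=lambda u,v:(270+(u-400+.5)/4-.5,225+(v+.5)/4-.5)
yt=np.arctan2(R[1,0],R[0,0])+np.pi
uv=np.array([B(643,540),B(558,540),B(710,450),B(485,450),B(600,22)])
def run(K,zfix=None,use=range(5)):
    def res(p):
        ca,sa=np.cos(p[2]),np.sin(p[2]);z0=zfix if zfix else p[3];o=[]
        for i in use:
            x,y,z=K[i];X=np.array([p[0]+(ca*x-sa*y)/1e3,p[1]+(sa*x+ca*y)/1e3,z0+z/1e3]);e=px("wrist",X,c)-uv[i]
            if i==4:e[0]=0
            o.append(e)
        return np.ravel(o)
    k=ls(res,[*t[:2],yt]+([] if zfix else [.215]));z=zfix or k.x[3]
    print("tool mm",(R.T@(np.array([*k.x[:2],z])-t)*1e3).round(2),"yaw",np.degrees(k.x[2]).round(2),"res",k.fun.round(1))
K=[(30,5,20),(30,-5,20),(16.9,12.35,20),(16.9,-12.35,20),(-22,0,-20)]
run(K);run(K,use=[0,1,4])
for dz in(.006,.008,.010):run(K,t[2]-dz);run(K,t[2]-dz,[0,1])
# expected pixel of back bottom
E
```

```text
tool mm [ 1.64 -0.57 13.44] yaw 29.84 res [-0.4 -0.  -0.1  0.2 -1.  -0.   1.4  0.5  0.  -0.7]
tool mm [ 1.02 -0.09 14.27] yaw 29.13 res [-0.2  0.   0.2  0.   0.  -0. ]
tool mm [ 6.4  -0.66  6.  ] yaw 30.01 res [ 0.2  1.8 -0.6  2.1  0.4  0.6 -0.1  1.3  0.  -5.2]
tool mm [ 7.53 -0.11  6.  ] yaw 29.12 res [ 0.5  0.  -0.5  0. ]
tool mm [ 5.12 -0.64  8.  ] yaw 29.96 res [ 0.1  1.3 -0.5  1.5  0.   0.4  0.3  1.1  0.  -3.9]
tool mm [ 5.96 -0.1   8.  ] yaw 29.12 res [ 0.3  0.  -0.3  0. ]
tool mm [ 3.84 -0.61 10.  ] yaw 29.91 res [-0.1  0.8 -0.4  1.  -0.3  0.3  0.8  0.8  0.  -2.7]
tool mm [ 4.39 -0.1  10.  ] yaw 29.12 res [ 0.1  0.  -0.1  0. ]
```

Seat B is at (0.6573, -0.2187) with its flat at about 34.7°, and the knob axis is about 4 mm along tool x from the TCP. I turn and align, then come down to just above the shaft tip.

```bash
python3 -m pendant '[[-0.0041,-0.0093,0,-0.096,0.01],[0,0,0.02,0,0.01],[0,0,0.02,0,0.01],[0,0,0.02,0,0.01],[0,0,0.02,0,0.01],[0,0,0.015,0,0.01],[0,0,0.007,0,0.01],[0,0,0,0,0.01],[0,0,0,0,0.01],[0,0,0,0,0.01]]' 80 && python3 - <<'E'
from h import *
t,R=tool();print(t,np.degrees(np.arctan2(R[1,0],R[0,0]))+180, "knob axis",(t+R@[.004,0,.008]))
c=ctrl.get_calibration("wrist");im=ctrl.read_camera("wrist")[:,:,::-1];s=ctrl.read_camera("side")[:,:,::-1]
u,v=px("side",np.array([.657,-.219,.085])).astype(int);print(u,v)
g=lambda x,k:cv2.resize((255*(x/255.)**.6).astype(np.uint8),None,fx=k,fy=k,interpolation=cv2.INTER_CUBIC)
cv2.imwrite("pics/c4.png",np.hstack([g(s[v-40:v+40,u-40:u+40],5),g(im[160:360,220:420],2)]))
E
```

```text
clock: 8.58
tool_pos: [0.6616, -0.2168, 0.123]
ee_rot: [0.001, -0.299, 0.954, -0.001]
ft_force: [-1.0, -0.5, -0.7]
gripper_width: 0.0244
grasp_force: 79.1
[ 0.66160369 -0.2168154   0.12298072] 34.78602535040241 knob axis [ 0.6583397  -0.21910356  0.1149738 ]
421 296
```

View pics/c4.png

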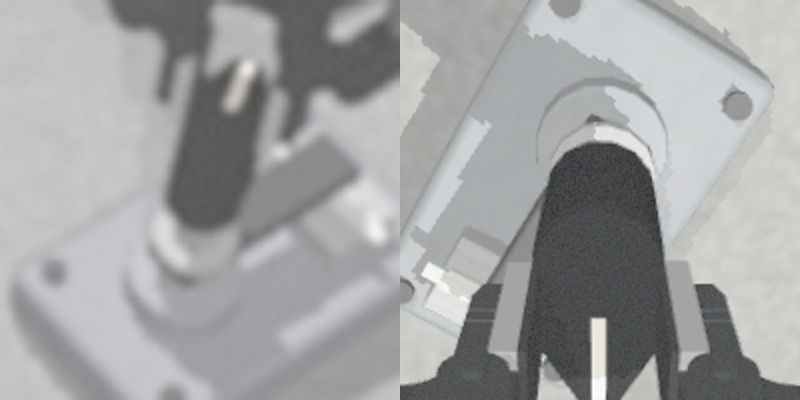

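The knob stands just above the shaft, centred over the shoulder in both views: side crop (205,225), wrist crop (600,135). I push down slowly while watching force.

```bash
python3 -m pendant '[[0,0,0.003,0,0.01],[0,0,0.003,0,0.01],[0,0,0.003,0,0.01],[0,0,0.003,0,0.01],[0,0,0.003,0,0.01],[0,0,0.002,0,0.01],[0,0,0.002,0,0.01],[0,0,0.002,0,0.01],[0,0,0.002,0,0.01],[0,0,0,0,0.01]]' 100
```

```text
clock: 9.52
tool_pos: [0.6604, -0.2165, 0.0978]
ee_rot: [-0.0, -0.299, 0.954, 0.0]
ft_force: [1.1, -0.3, -0.2]
gripper_width: 0.0239
grasp_force: 100.8
```

The knob slid on without force. I press on down.

```bash
python3 -m pendant '[[0,0,0.002,0,0.01],[0,0,0.002,0,0.01],[0,0,0.002,0,0.01],[0,0,0.002,0,0.01],[0,0,0.001,0,0.01],[0,0,0.001,0,0.01],[0,0,0.001,0,0.01],[0,0,0,0,0.01],[0,0,0,0,0.01],[0,0,0,0,0.01]]' 100
```

```text
clock: 10.35
tool_pos: [0.6609, -0.2166, 0.0889]
ee_rot: [0.0, -0.299, 0.954, -0.0]
ft_force: [-2.0, 2.2, 6.7]
gripper_width: 0.0237
grasp_force: 101.7
```

```bash
python3 -m pendant '[[0,0,0.001,0,0.01],[0,0,0.001,0,0.01],[0,0,0.001,0,0.01],[0,0,0.001,0,0.01],[0,0,0.001,0,0.01],[0,0,0.001,0,0.01],[0,0,0,0,0.01],[0,0,0,0,0.01],[0,0,0,0,0.01],[0,0,0,0,0.01]]' 100; python3 -m pendant '[[0,0,0.001,0,0.01],[0,0,0.001,0,0.01],[0,0,0.001,0,0.01],[0,0,0.001,0,0.01],[0,0,0,0,0.01],[0,0,0,0,0.01],[0,0,0,0,0.01],[0,0,0,0,0.01],[0,0,0,0,0.01],[0,0,0,0,0.01]]' 100
```

```text
clock: 11.18
tool_pos: [0.661, -0.2166, 0.086]
ee_rot: [0.001, -0.299, 0.954, -0.001]
ft_force: [-5.6, 3.7, 16.6]
gripper_width: 0.024
grasp_force: 103.0
clock: 12.02
tool_pos: [0.6612, -0.2166, 0.0858]
ee_rot: [0.001, -0.3, 0.954, -0.002]
ft_force: [-10.7, 7.0, 29.9]
gripper_width: 0.0243
grasp_force: 104.6
```

```bash
python3 - <<'E'
from h import *
t,R=tool();print(ctrl.state()["torque"])
im=ctrl.read_camera("wrist")[:,:,::-1];s=ctrl.read_camera("side")[:,:,::-1]
u,v=421,296
g=lambda x,k:cv2.resize((255*(x/255.)**.6).astype(np.uint8),None,fx=k,fy=k,interpolation=cv2.INTER_CUBIC)
cv2.imwrite("pics/c5.png",np.hstack([g(s[v-40:v+40,u-40:u+40],5),g(im[160:360,220:420],2)]))
E
```

```text
[ 2.13283611  3.34985556 -0.03196744]
```

View pics/c5.png

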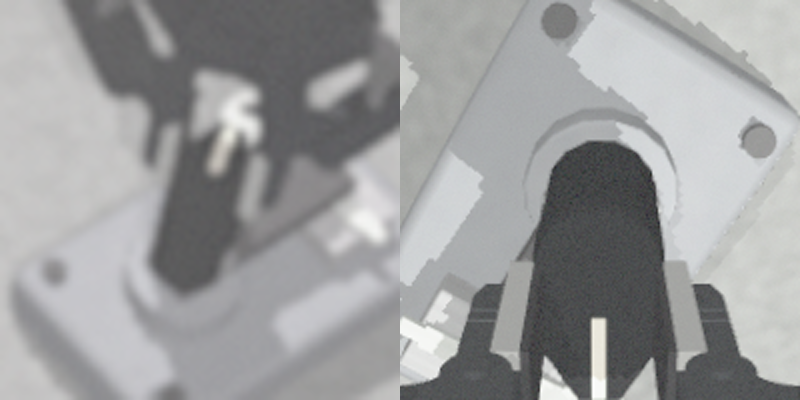

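The knob sits on its shoulder with no shaft visible. The TCP is at 0.0858 m, where a seated knob with the clamp fully down should put it (0.086 m). The last 4 mm of command only added force (30 N), so the clamp is on its stop. I hand in while holding.

```bash
python3 -c "
from rig import ctrl
print(ctrl.close_job())"
```

```text
the job is handed in; nothing more can be done
None
```

I pushed the black knob onto vise B's D-shaft (the key vise), flats aligned, pressed it to the clamp's lower stop and handed in while still gripping; the hand-in returned no verdict, and I judged seating from tool height and force because clamp travel can't be read directly.

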